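Put the washed board in the steriliser and start a drying run

ROBOT

A 6-joint arm with a two-finger parallel gripper is mounted at the origin on the work surface. World frame = base frame: x ahead of the robot, y to its left, z up, the work surface at z = 0. Lengths are in m, angles in rad, forces in N, time in s.
With the tool pointing down it reaches from about 0.425 to 1.125 m from the base axis. Payload 14.9 kg.
Tool frame: the origin (TCP) lies between the finger pads; the fingertips stand 14 mm ahead of it and the grasp point (between the pads) lies 5 mm behind it (env.tip_extent is the distance from the TCP to the fingertips, in m); z points along the fingers, y is the line along which they close (so a half turn about z gives the same grasp; the last joint's range is limited). The gripper opens to 91 mm and grips with 3 to 60 N. Pads are 32 mm wide; open, the fingers measure 118 mm over their backs; the gripper's body (76 mm by 178 mm) begins 60 mm behind the grasp point.
Start: joints at [1.237, 0.379, 1.734, -0, 1.028, -0.033], TCP at [0.207, 0.669, 0.228] pointing down, gripper open.
Joint ranges: [-2.77, 2.77], [-0.74, 2.19], [0, 2.66], [-1.06, 4.2], [0.31, 2.87], [-3.08, 3.08]. Speed limits (rad/s): [1.89, 1.89, 2.39, 3.14, 3.14, 3.14].

INTERFACE

Orientations are given as a unit quaternion [w, x, y, z].
In Python, from rig import env, eyes, job gives the robot as it stands.
- The arm moves only by the tool play_rows, never from a script. Its argument "increments" is a list of rows, each an object with "translation": the shift along the tool's x, y, z in m, a list of three; "angular": the turn, a rotation vector about the tool's x, y, z in degrees, a list of three; "jaw": the closure, from -1 (fully open) to 1 (shut). In form: [{"translation": [x, y, z], "angular": [ax, ay, az], "jaw": jaw}, ...]. A call has 1 to 5 rows; each row is the pose to reach, as a shift and turn from the pose commanded when the call began, along the tool's axes at that moment; what a row does not reach only later rows make up. A row lasts 1/10 s, in which the tool goes at most 50 mm and 8.59 degrees, less where a joint would pass 70% of its speed; a pose out of reach is approached as far as the arm can. A call with a gripper value outside its range is refused whole. The fingers move at their own pace and stop on an object; the grip force is fixed at half the most. Time passes only in rows, so rows that repeat a pose let the fingers close. It gives the time, the measured TCP pose, the force, the opening and the grip force at its end, in the units of the state.
- env.state(): the state, without advancing time (a new reading comes with each control period).
- eyes.snapshot(name): name is "side" or "top"; returns a dict with "color" (480x640x3 uint8, blue, green, red), "camera_matrix" (3x3 intrinsics, pixels), "dist" ([k1, k2, p1, p2, k3] as OpenCV has them; the pictures are not rectified), "R" (3x3) and "t" (3): a world point X has camera coordinates R X + t. Camera axes: x right, y down, z forward; pixel columns grow to the right and rows downward; lengths in m; the calibration is good to about 2 mm. A picture is of the moment at which its call begins. There is no depth.
- job.job_done(): hands the job in; it is judged then, once.
The state is a dict: "t": time; "qpos": joint angles; "joint_vel": joint speeds; "joint_efforts": joint torques, N m; "eef_pos": TCP position; "eef_rot": TCP orientation; "contact_force": force on the tool from outside, world axes, zero at the start; "wrist_torque": the same for the moment, N m; "grip_width": finger opening in m; "finger_force": force on a finger pad.
Only numpy, scipy, OpenCV 4.12 (cv2) and the standard library are available. Lean on these libraries where they do the work, as an engineer would, in place of code of your own. Each camera call takes 0.05 s, during which the arm holds its last target. There are 200 camera calls.

TASK

Take the washed green cutting board out of the dish drainer and stand it on its long edge in its own green slot of the board steriliser, lowering it all the way to the slot's floor before you let go of it. Then, with the board standing there, start a drying run by pressing these keys fully down, one at a time and in this order: the red power key, the orange drying key, the green start key. Do not press the violet key, and leave the other boards and everything else around them where they are.

Things in the scene. Friction and masses are not known exactly. Their poses are not given: they have to be found in the camera images.
- green_board: Washed green plastic cutting board standing on its long edge: 200 long (x), 10 thick (y), 140 high (z), 0.2 to 0.34 kg, white groove lines on both faces. Origin: middle of its lower edge. A grip hole pierces it 68 to 88 mm towards +x, 40 to 100 mm up. It starts loosely between wire loops in the drainer, its underside 25 mm above the worktop; it may lean a few degrees.
- green_board_top_edge (a point): Middle of the green board's upper edge, 140 mm above its origin.
- drainer: Fixed wire dish drainer on a drip tray, 300 (x) x 280 (y), rim 89 mm high. Origin: under its centre, on the worktop. The steriliser and it swap sides. The board stands along its x, about 33 mm to -y of the middle, between loops up to 88 mm high; a plate stands 88 mm from it towards +y (top 175 mm high); a cutlery holder is in the +x, +y corner (spoons up to 180 mm high).
- steriliser: White board steriliser, 240 (x) x 290 (y), 100 mm high, fixed. Origin: under its centre, on the worktop. Its +y part has three slots along x, 54 mm apart across y; its -y part is a flat deck, 100 mm high, with a dark display and four round keys in a row along x, 36 mm apart: from the +x end red power, violet UV, orange drying, green start. Keys to nearest slot: 108 mm.
- green_slot: The green slot, the only empty one, any of the three. Inside 218 long (x), 17 wide (y), 75 deep, with a flared mouth 34 mm wide, its lips 107 mm above the worktop. Origin: middle of its floor, 20 mm above the worktop; z up. A board home in it has its origin here, its top edge 160 mm above the worktop; either end may point either way.
- red_board: Red board of the same size, standing in the red slot. Origin as for the green board. Leave it.
- blue_board: Blue board of the same size, standing in the blue slot. Origin as for the green board. Leave it.
- key_power_top (a point): Centre of the top of the red power key: 21 mm across, 8 mm proud of the deck, 108 mm above the worktop. Presses straight down, 5 mm travel, springs back. All four keys are alike: 1.4 N to start moving, 4.5 N fully down.
- key_uv_top (a point): Centre of the top of the violet UV key, same size. Not to be pressed.
- key_dry_top (a point): Centre of the top of the orange drying key, same size.
- key_start_top (a point): Centre of the top of the green start key, same size. As on the real machine, a key pressed before its turn does nothing and must be pressed again in its turn.
- key_power (a joint): Travel of the power key: 0 up, 0.005 m fully down.
- key_uv (a joint): Travel of the UV key: 0 up, 0.005 m fully down.
- key_dry (a joint): Travel of the drying key: 0 up, 0.005 m fully down.
- key_start (a joint): Travel of the start key: 0 up, 0.005 m fully down.
- plate: White plate, 160 across and 13 thick, standing on edge in the drainer, parallel to the green board. Origin: its middle. Leave it.
- mug: Blue mug, 82 across, 90 high, beyond the appliances. Origin: centre of its underside. Leave it.
- jam_jar: Amber jar with a yellow lid, 72 across, 100 high, beyond the appliances. Origin: centre of its underside. Leave it.
- dish_soap: Lilac bottle, 60 across, 170 high, at the left. Origin: centre of its underside. Leave it.
- bowl: White bowl, 130 across, 55 high, at the right. Origin: centre of its underside. Leave it.

How it is judged:
By the outcome, as a careful person would: the job done as asked, in the order asked, and still so for the second after the job is handed in, with the robot touching nothing.
It also fails if it takes over 61 s, if anything falls off the work surface, if the arm or the gripper's body presses on something with over 40 N, if the wrist force passes 120 N, or if a joint passes its speed limit or range.

## Working session

There is one attempt and no reset: what is moved stays moved. The work goes in short steps, Python scripts to look and compute and a tool call to move; the robot and the scene stay as the last step left them, time stands still between calls to the robot, and variables do not carry over. Pictures are saved under pics/ and viewed, at most 10 in all, crops included, and the job is handed in when it is done.

Besides the shell and the picture viewer there is one more tool, called after "Request:" in YAML: its name, and indented under it one key for each argument. play_rows: Moves the arm, as the interface text tells. Its arguments: {"type":"object","properties":{"increments":{"type":"array","items":{"type":"object","properties":{"translation":{"type":"array","items":{"type":"number"}},"angular":{"type":"array","items":{"type":"number"}},"jaw":{"type":"number"}}}}},"required":["increments"]}

```bash
ls; mkdir -p pics
python3 - <<'E'
from rig import env, eyes, job
import cv2,numpy as np
for n in ("side","top"):
    s=eyes.snapshot(n); cv2.imwrite(f"pics/{n}0.png",s["color"])
    np.savez(f"{n}0.npz",**s); R=np.array(s["R"]);t=np.array(s["t"])
    print(n,np.round(s["camera_matrix"],1).tolist(),np.round(s["dist"],3),"C",np.round(-R.T@t,3)); print(np.round(R,3).tolist())
print(env.state(), env.tip_extent)
E
```

```text
pics
side [[505.6, 0.0, 323.6], [0.0, 505.6, 236.9], [0.0, 0.0, 1.0]] [-0.062  0.     0.     0.     0.   ] C [ 0.433 -1.06   0.888]
[[0.988, -0.153, 0.024], [-0.07, -0.577, -0.814], [0.139, 0.802, -0.581]]
top [[596.8, 0.0, 322.3], [0.0, 596.8, 232.0], [0.0, 0.0, 1.0]] [0.07 0.   0.   0.   0.  ] C [0.491 0.01  1.79 ]
[[0.027, -0.999, 0.016], [-0.997, -0.028, -0.067], [0.068, -0.014, -0.998]]
{'t': 0.1, 'qpos': array([ 1.23668718e+00,  3.79352641e-01,  1.73476166e+00, -2.30582199e-06,
        1.02850477e+00, -3.33001783e-02]), 'joint_vel': array([ 0.00077751, -0.0019801 , -0.00116045, -0.00304787,  0.00131582,
        0.00068021]), 'joint_efforts': array([ 4.26732819e-03, -7.65037179e+01, -4.35299206e+01,  6.53633312e-02,
        3.97615554e-02, -5.10207974e-05]), 'eef_pos': array([0.20729059, 0.66821893, 0.22733682]), 'eef_rot': array([-9.27788312e-05,  1.49837455e-01,  9.88710511e-01, -5.04753455e-04]), 'contact_force': array([ 0.72669739,  0.71530017, -0.45425334]), 'wrist_torque': array([ 0.04536061, -0.02030144,  0.02771603]), 'finger_force': 0.0, 'grip_width': 0.09107619280488803} 0.014
```

View pics/top0.png

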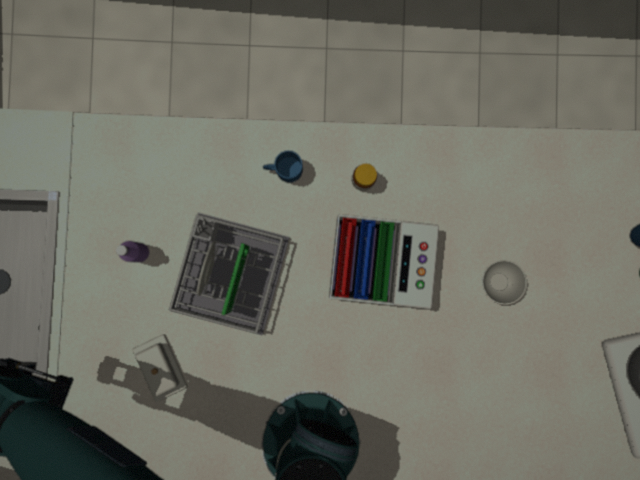

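View pics/side0.png

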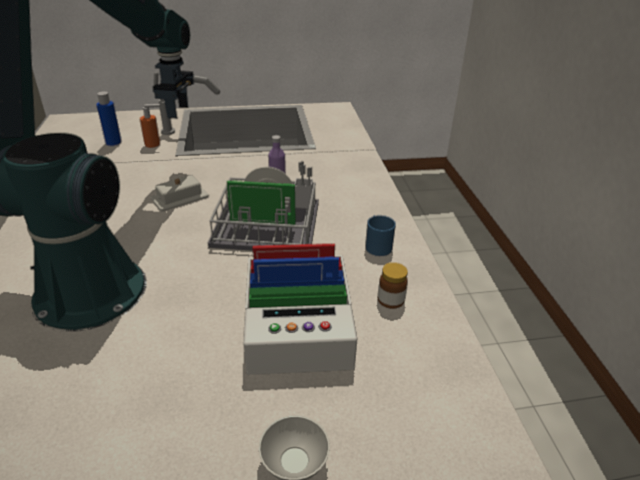

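The top view shows the drainer at about (235,275) with the green board from (245,246) to (227,312). The steriliser is at about (385,262), its keys are at column 422 and its green slot is at column 385, nearest the keys. The side view agrees: the board's face is at about (262,200), the keys are in row 327 and the green slot is in front of the blue board.

```bash
cat > h.py <<'E'
import cv2,numpy as np
def ray(s,px):
    p=cv2.undistortPoints(np.array(px,float).reshape(-1,1,2),np.array(s["camera_matrix"]),np.array(s["dist"])).reshape(-1,2)
    R=np.array(s["R"]);d=np.c_[p,np.ones(len(p))]@R
    return -R.T@np.array(s["t"]),d
def onz(s,px,z):
    C,d=ray(s,px); return C+d*((z-C[2])/d[:,2])[:,None]
def tri(s1,p1,s2,p2):
    out=[]
    C1,d1=ray(s1,p1);C2,d2=ray(s2,p2)
    for a,b in zip(d1,d2):
        k=np.linalg.lstsq(np.c_[a,-b],C2-C1,rcond=None)[0]
        P,Q=C1+a*k[0],C2+b*k[1]; out.append(np.r_[(P+Q)/2,np.linalg.norm(P-Q)])
    return np.array(out)
def proj(s,X):
    return cv2.projectPoints(np.array(X,float).reshape(-1,1,3),cv2.Rodrigues(np.array(s["R"]))[0],np.array(s["t"]),np.array(s["camera_matrix"]),np.array(s["dist"]))[0].reshape(-1,2)
def blobs(s,lo,hi,box,amin=8):
    x0,y0,x1,y1=box
    h=cv2.cvtColor(s["color"],cv2.COLOR_BGR2HSV); m=cv2.inRange(h,np.array(lo),np.array(hi))
    k=np.zeros_like(m);k[y0:y1,x0:x1]=m[y0:y1,x0:x1]
    n,l,st,c=cv2.connectedComponentsWithStats(k)
    return [(st[i,4],c[i],(l==i)) for i in range(1,n) if st[i,4]>=amin]
E
python3 - <<'E'
from h import *
S=dict(np.load("side0.npz"));T=dict(np.load("top0.npz"))
bt=(408,235,432,295); bs=(262,318,335,336)
P={}
for nm,lo,hi in (("red",(0,120,60),(8,255,255)),("red2",(170,120,60),(180,255,255)),("or",(9,120,60),(22,255,255)),("green",(45,90,40),(85,255,255)),("vio",(120,60,40),(165,255,255))):
    a=[(x[0],x[1].round(1)) for x in blobs(T,lo,hi,bt)];b=[(x[0],x[1].round(1)) for x in blobs(S,lo,hi,bs)]
    print(nm,a,b)
    if a and b: print("   ",tri(T,[a[0][1]],S,[b[0][1]]).round(4), onz(T,[a[0][1]],.108).round(4),onz(S,[b[0][1]],.108).round(4))
for n,s,box in (("T",T,(160,190,400,340)),("S",S,(200,160,370,320))):
    for a,c,m in sorted(blobs(s,(45,80,25),(85,255,255),box,60),key=lambda q:-q[0]):
        r=cv2.minAreaRect(np.argwhere(m)[:,::-1].astype(np.float32)); print(n,a,c.round(1),cv2.boxPoints(r).round(1).tolist())
f=lambda s,x0,y0,x1,y1:cv2.resize(s["color"][y0:y1,x0:x1],(800,int(800*(y1-y0)/(x1-x0))),interpolation=cv2.INTER_CUBIC)
cv2.imwrite("pics/ct.png",np.clip(f(T,165,195,445,345)*1.5,0,255).astype(np.uint8)); cv2.imwrite("pics/cs.png",np.clip(f(S,195,150,395,300+0)*1.5,0,255).astype(np.uint8))
E
```

```text
red [(np.int32(37), array([423.4, 246.1]))] [(np.int32(44), array([324.7, 325.1]))]
    [[ 0.5735 -0.3004  0.1054  0.0013]] [[ 0.574 -0.3    0.108]] [[ 0.5723 -0.3029  0.108 ]]
red2 [] []
or [(np.int32(39), array([421. , 271.2]))] [(np.int32(49), array([291. , 326.6]))]
    [[ 0.502  -0.2948  0.1047  0.0024]] [[ 0.5031 -0.2943  0.108 ]] [[ 0.5005 -0.298   0.108 ]]
green [(np.int32(31), array([419.8, 283.7]))] [(np.int32(38), array([274.3, 327.6]))]
    [[ 0.4666 -0.2921  0.1036  0.0027]] [[ 0.468  -0.2914  0.108 ]] [[ 0.4651 -0.2964  0.108 ]]
vio [(np.int32(39), array([422. , 258.6]))] [(np.int32(46), array([307.9, 326.2]))]
    [[ 0.5378 -0.2973  0.1037  0.0019]] [[ 0.5386 -0.2966  0.108 ]] [[ 0.5363 -0.3014  0.108 ]]
T 1175 [382.9 261.2] [[371.5, 299.70001220703125], [379.1000061035156, 221.0], [394.29998779296875, 222.5], [386.79998779296875, 301.20001220703125]]
T 640 [234.9 278.5] [[219.8000030517578, 313.3999938964844], [240.3000030517578, 242.5], [249.6999969482422, 245.1999969482422], [229.1999969482422, 316.1000061035156]]
S 2103 [260.8 199.4] [[225.10000610351562, 219.89999389648438], [227.10000610351562, 180.0], [296.6000061035156, 183.39999389648438], [294.70001220703125, 223.3000030517578]]
S 1849 [297.4 295.5] [[248.60000610351562, 287.6000061035156], [345.6000061035156, 284.1000061035156], [346.29998779296875, 303.29998779296875], [249.3000030517578, 306.79998779296875]]
```

View pics/ct.png

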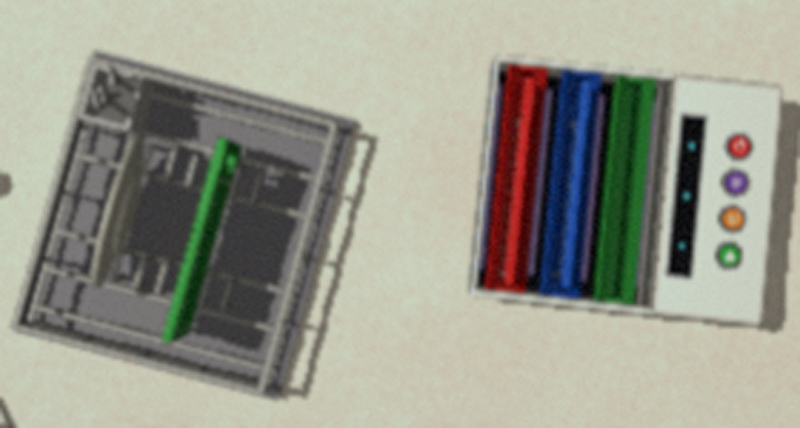

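View pics/cs.png

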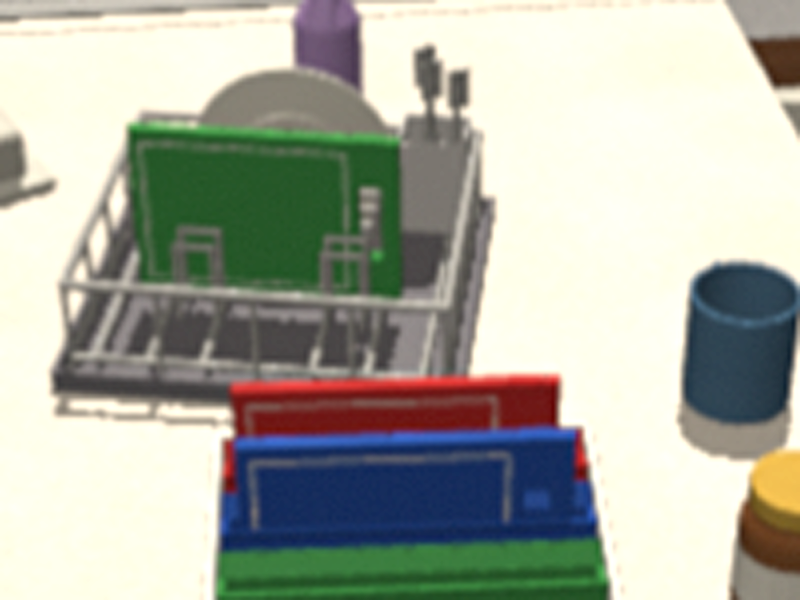

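The top crop shows the board's bright upper edge from about (222,140) to (170,340), and an empty green slot between two green lips at (625,190). In the side crop the board stands nearly upright with its grip hole at the +x end, and the drainer loops stay below its upper third. Next I'll fit the edges precisely.

Run:
```python
from h import *
S=dict(np.load("side0.npz"));T=dict(np.load("top0.npz"))
G=lambda s,box:max(blobs(s,(45,80,25),(85,255,255),box,60),key=lambda q:q[0])[2]
mb=G(T,(200,230,260,330)); mg=G(T,(365,210,400,310)); sb=G(S,(215,165,305,230))
R=np.arange(252,308)
L=np.polyfit(R,[np.where(mb[r])[0].min()-.5 for r in R],1);Rr=np.polyfit(R,[np.where(mb[r])[0].max()+.5 for r in R],1)
ys=np.where(mb.any(1))[0];print("board rows",ys.min(),ys.max(),"L",L,"R",Rr)
C=np.arange(235,290); U=np.polyfit(C,[np.where(sb[:,c])[0].min()-.5 for c in C],1)
xs=np.where(sb[185:200].any(0))[0];print("side cols",xs.min(),xs.max(),"U",U)
# +y upper edge: triangulate the top-view line ray with side-view plane
C2,d2=ray(S,[[235,np.polyval(U,235)],[290,np.polyval(U,290)]]); n=np.cross(d2[0],d2[1])
tp=[[np.polyval(L,r),r] for r in (255,280,305)]
C1,d1=ray(T,tp); X=C1+d1*((n@(C2-C1))/(d1@n))[:,None]; print("+y upper edge",X.round(4))
for z in(.165,.025):print("z",z,"L",onz(T,tp,z).round(4).tolist(),"R",onz(T,[[np.polyval(Rr,r),r] for r in (255,280,305)],z).round(4).tolist())
g=cv2.cvtColor(T["color"],cv2.COLOR_BGR2HSV)
for r in (260,280,300):
    x=int(np.polyval(L,r)); print(r,x-1,T["color"][r,x-1:x+14,1])
print("side U world z=.165",onz(S,[[235,np.polyval(U,235)],[290,np.polyval(U,290)]],.165).round(4).tolist())
print("side corners",proj(S,X).round(1).tolist())
# slot
R=np.arange(230,292)
L=np.polyfit(R,[np.where(mg[r])[0].min()-.5 for r in R],1);Rr=np.polyfit(R,[np.where(mg[r])[0].max()+.5 for r in R],1)
ys=np.where(mg.any(1))[0];print("slot rows",ys.min(),ys.max())
for r in (235,261,287): print(r,onz(T,[[np.polyval(L,r),r],[np.polyval(Rr,r),r]],.107).round(4).tolist(), int(np.polyval(L,r))-2,T["color"][r,int(np.polyval(L,r))-2:int(np.polyval(L,r))+22,1])
m=(ys.min()-.5+ys.max()+.5)/2
for e in (ys.min(),ys.max()): print("end",e,np.where(mg[e])[0][[0,-1]], onz(T,[[np.where(mg[e])[0].mean(),e]],.107).round(4))
# blue/red boards bright top
h=cv2.cvtColor(T["color"],cv2.COLOR_BGR2HSV)
for r in (240,261,285): print(r,T["color"][r,333:372].tolist())
```

```text
board rows 243 314 L [-2.72453862e-01  3.06115140e+02] R [-2.77511962e-01  3.16886022e+02]
side cols 227 294 U [3.75180375e-02 1.72052092e+02]
+y upper edge [[0.5327 0.2176 0.1665]
 [0.4647 0.2335 0.1649]
 [0.3972 0.2493 0.1633]]
z 0.165 L [[0.5327, 0.2178, 0.165], [0.4647, 0.2335, 0.165], [0.3973, 0.2491, 0.165]] R [[0.5334, 0.1922, 0.165], [0.4654, 0.2084, 0.165], [0.3979, 0.2244, 0.165]]
z 0.025 L [[0.5363, 0.2357, 0.025], [0.4624, 0.2528, 0.025], [0.3892, 0.2697, 0.025]] R [[0.537, 0.2079, 0.025], [0.4631, 0.2255, 0.025], [0.3898, 0.2428, 0.025]]
260 234 [ 44  52  77 100 102  86  57  36  33  31  35  42  49  43  39]
280 228 [39 43 66 90 98 90 68 41 30 33 35 40 57 61 50]
300 223 [ 89  86  92 102  95  78  50  38  34  32  35  42  48  41  36]
side U world z=.165 [[0.3937, 0.247, 0.165], [0.5509, 0.2167, 0.165]]
side corners [[283.7, 182.7], [259.8, 181.8], [236.2, 180.9]]
slot rows 222 301
235 [[0.6018, -0.1712, 0.107], [0.603, -0.2132, 0.107]] 375 [36 16  5 26 50 62 53 51 51 50 47 32 37 51 66 71 71 69 62 64 64 49 51 67]
261 [[0.5281, -0.1654, 0.107], [0.5293, -0.2075, 0.107]] 373 [27
[... 1229 characters left out ...]
3, 11], [43, 17, 4], [42, 19, 7], [50, 25, 12], [77, 43, 26], [105, 55, 30], [108, 53, 26], [94, 45, 18], [58, 24, 6], [38, 17, 6], [46, 24, 16], [58, 36, 35]]
285 [[72, 62, 66], [49, 35, 43], [23, 18, 52], [12, 12, 77], [12, 10, 73], [13, 12, 67], [3, 8, 59], [14, 18, 54], [18, 19, 71], [26, 30, 101], [29, 32, 122], [25, 27, 120], [15, 18, 99], [5, 5, 61], [4, 7, 44], [3, 6, 48], [22, 16, 52], [48, 34, 49], [61, 44, 51], [35, 27, 31], [13, 8, 7], [30, 16, 10], [55, 26, 12], [61, 25, 9], [58, 24, 8], [53, 24, 10], [43, 17, 6], [49, 22, 12], [64, 36, 23], [88, 49, 30], [105, 53, 25], [105, 51, 24], [89, 40, 19], [52, 21, 4], [39, 17, 3], [49, 26, 24], [61, 40, 42], [60, 40, 47], [29, 19, 22]]
```

Measured values:

| Item | Position (m) | Yaw |
|---|---|---|
| Board top centre | (0.469, 0.227, 0.165) | -13.2°, lean under 1° |
| Slot centre | (0.5285, -0.1875) | -4.5° |

Next I'll compute the approach move.

```bash
cat > d.py <<'E'
import sys,numpy as np
from scipy.spatial.transform import Rotation as Ro
from rig import env
s=env.state();q=s["eef_rot"];R=Ro.from_quat(np.r_[q[1:],q[0]])
v=list(map(float,sys.argv[1:])) # x y z yaw(of board line, deg)
a=np.radians(v[3]+90);y=np.array([np.cos(a),np.sin(a),0]);z=np.array([0,0,-1.]);x=np.cross(y,z)
D=Ro.from_matrix(np.c_[x,y,z])
print("t",round(s["t"],2),"pos",s["eef_pos"].round(4),"F",s["contact_force"].round(1),"w",round(s["grip_width"],4),"ff",round(s["finger_force"],1))
print("trans",R.inv().apply(np.array(v[:3])-s["eef_pos"]).round(4),"ang",(R.inv()*D).as_rotvec(degrees=True).round(2))
E
python3 d.py .469 .2273 .26 -13.2; python3 d.py .469 .2273 .143 -13.2
```

```text
t 0.1 pos [0.2073 0.6682 0.2273] F [ 0.7  0.7 -0.5] w 0.0911 ff 0.0
trans [-0.3806 -0.3436 -0.0323] ang [-0.06 -0.   -4.04]
t 0.1 pos [0.2073 0.6682 0.2273] F [ 0.7  0.7 -0.5] w 0.0911 ff 0.0
trans [-0.3806 -0.3435  0.0847] ang [-0.06 -0.   -4.04]
```

Request:
play_rows:
  increments:
    - {"translation": [-0.03,-0.027,-0.008],"angular": [0,0,-1],"jaw": -1}
    - {"translation": [-0.06,-0.054,-0.016],"angular": [0,0,-2],"jaw": -1}
    - {"translation": [-0.09,-0.081,-0.024],"angular": [0,0,-3],"jaw": -1}
    - {"translation": [-0.12,-0.108,-0.032],"angular": [0,0,-4],"jaw": -1}
    - {"translation": [-0.15,-0.135,-0.032],"angular": [0,0,-4],"jaw": -1}

```text
t: 0.6
eef_pos: [0.3114, 0.4941, 0.2608]
eef_rot: [0.0, 0.115, 0.993, 0.001]
contact_force: [1.1, 0.9, 0.9]
grip_width: 0.0916
finger_force: 0.0
```

Request:
play_rows:
  increments:
    - {"translation": [-0.03,-0.027,0],"angular": [0,0,0],"jaw": -1}
    - {"translation": [-0.06,-0.054,0],"angular": [0,0,0],"jaw": -1}
    - {"translation": [-0.09,-0.081,0],"angular": [0,0,0],"jaw": -1}
    - {"translation": [-0.12,-0.108,0],"angular": [0,0,0],"jaw": -1}
    - {"translation": [-0.15,-0.135,0],"angular": [0,0,0],"jaw": -1}

```text
t: 1.1
eef_pos: [0.4263, 0.3279, 0.2598]
eef_rot: [-0.0, 0.115, 0.993, -0.0]
contact_force: [0.8, 0.6, 0.9]
grip_width: 0.091
finger_force: 0.0
```

```bash
python3 d.py .469 .2273 .26 -13.2
```

```text
t 1.1 pos [0.4263 0.3279 0.2598] F [0.8 0.6 0.9] w 0.091 ff 0.0
trans [-0.0646 -0.0882 -0.0002] ang [-0.01 -0.01 -0.03]
```

Request:
play_rows:
  increments:
    - {"translation": [-0.024,-0.033,0],"angular": [0,0,0],"jaw": -1}
    - {"translation": [-0.046,-0.063,0],"angular": [0,0,0],"jaw": -1}
    - {"translation": [-0.06,-0.082,0],"angular": [0,0,0],"jaw": -1}
    - {"translation": [-0.06,-0.082,0],"angular": [0,0,0],"jaw": -1}
    - {"translation": [-0.06,-0.082,0],"angular": [0,0,0],"jaw": -1}

```text
t: 1.6
eef_pos: [0.4654, 0.2357, 0.2598]
eef_rot: [-0.0, 0.116, 0.993, 0.0]
contact_force: [-0.2, 0.5, 0.3]
grip_width: 0.091
finger_force: 0.0
```

```bash
python3 d.py .469 .2273 .143 -13.2
```

```text
t 1.6 pos [0.4654 0.2357 0.2598] F [-0.2  0.5  0.3] w 0.091 ff 0.0
trans [-0.0055 -0.0073  0.1168] ang [-0.   -0.01 -0.1 ]
```

Request:
play_rows:
  increments:
    - {"translation": [-0.0055,-0.0073,0.01],"angular": [0,0,0],"jaw": -0.6}
    - {"translation": [-0.0055,-0.0073,0.04],"angular": [0,0,0],"jaw": -0.3}
    - {"translation": [-0.0055,-0.0073,0.07],"angular": [0,0,0],"jaw": -0.2}
    - {"translation": [-0.0055,-0.0073,0.1],"angular": [0,0,0],"jaw": -0.2}
    - {"translation": [-0.0055,-0.0073,0.117],"angular": [0,0,0],"jaw": -0.2}

```text
t: 2.1
eef_pos: [0.4676, 0.2274, 0.14]
eef_rot: [-0.001, 0.115, 0.993, -0.001]
contact_force: [0.3, 0.5, 0.4]
grip_width: 0.0552
finger_force: 0.0
```

Request:
play_rows:
  increments:
    - {"translation": [0,0,0],"angular": [0,0,0],"jaw": -0.2}
    - {"translation": [0,0,0],"angular": [0,0,0],"jaw": 0.4}
    - {"translation": [0,0,0],"angular": [0,0,0],"jaw": 1}
    - {"translation": [0,0,0],"angular": [0,0,0],"jaw": 1}
    - {"translation": [0,0,0],"angular": [0,0,0],"jaw": 1}

```text
t: 2.6
eef_pos: [0.4695, 0.2277, 0.1437]
eef_rot: [0.001, 0.115, 0.993, 0.0]
contact_force: [0.2, 0.1, -0.8]
grip_width: 0.0255
finger_force: 0.0
```

```bash
python3 d.py .469 .2273 .143 -13.2
```

```text
t 2.6 pos [0.4695 0.2277 0.1437] F [ 0.2  0.1 -0.8] w 0.0255 ff 0.0
trans [ 0.0004 -0.0005  0.0007] ang [ 0.05  0.06 -0.03]
```

Request:
play_rows:
  increments:
    - {"translation": [0,0,0],"angular": [0,0,0],"jaw": 1}
    - {"translation": [0,0,0],"angular": [0,0,0],"jaw": 1}
    - {"translation": [0,0,0],"angular": [0,0,0],"jaw": 1}
    - {"translation": [0,0,0],"angular": [0,0,0],"jaw": 1}
    - {"translation": [0,0,0],"angular": [0,0,0],"jaw": 1}

```text
t: 3.1
eef_pos: [0.4691, 0.2273, 0.1431]
eef_rot: [-0.0, 0.115, 0.993, -0.0]
contact_force: [-2.0, -4.2, 6.3]
grip_width: 0.0098
finger_force: 30.0
```

Request:
play_rows:
  increments:
    - {"translation": [0,0,-0.01],"angular": [0,0,0],"jaw": 1}
    - {"translation": [0,0,-0.025],"angular": [0,0,0],"jaw": 1}
    - {"translation": [0,0,-0.045],"angular": [0,0,0],"jaw": 1}
    - {"translation": [0,0,-0.065],"angular": [0,0,0],"jaw": 1}
    - {"translation": [0,0,-0.085],"angular": [0,0,0],"jaw": 1}

```text
t: 3.6
eef_pos: [0.4691, 0.2276, 0.2298]
eef_rot: [0.0, 0.115, 0.993, 0.0]
contact_force: [-0.2, -0.7, -2.3]
grip_width: 0.0098
finger_force: 30.0
```

Request:
play_rows:
  increments:
    - {"translation": [0,0,-0.02],"angular": [0,0,0],"jaw": 1}
    - {"translation": [0,0,-0.045],"angular": [0,0,0],"jaw": 1}
    - {"translation": [0,0,-0.07],"angular": [0,0,0],"jaw": 1}
    - {"translation": [0,0,-0.09],"angular": [0,0,0],"jaw": 1}
    - {"translation": [0,0,-0.09],"angular": [0,0,0],"jaw": 1}

```text
t: 4.1
eef_pos: [0.4701, 0.2281, 0.3216]
eef_rot: [0.002, 0.115, 0.993, 0.001]
contact_force: [-0.4, -0.2, -2.4]
grip_width: 0.0096
finger_force: 30.0
```

```bash
python3 d.py .5285 -.1875 .32 -4.5
python3 - <<'E'
from rig import eyes
import cv2
from h import *
for n in("top","side"):
    s=eyes.snapshot(n);np.savez(n+"1.npz",**s)
    cv2.imwrite(f"pics/{n}1.png",s["color"])
a=[cv2.resize(cv2.imread(f"pics/{n}1.png")[y:y+180,x:x+200],(400,360)) for n,x,y in(("top",150,180),("side",180,60))]
cv2.imwrite("pics/j1.png",np.clip(np.hstack(a)*1.4,0,255).astype(np.uint8))
E
```

```text
t 4.1 pos [0.4701 0.2281 0.3216] F [-0.4 -0.2 -2.4] w 0.0096 ff 30.0
trans [-0.1519 -0.3912  0.001 ] ang [ 0.17  0.26 -8.73]
```

View pics/j1.png

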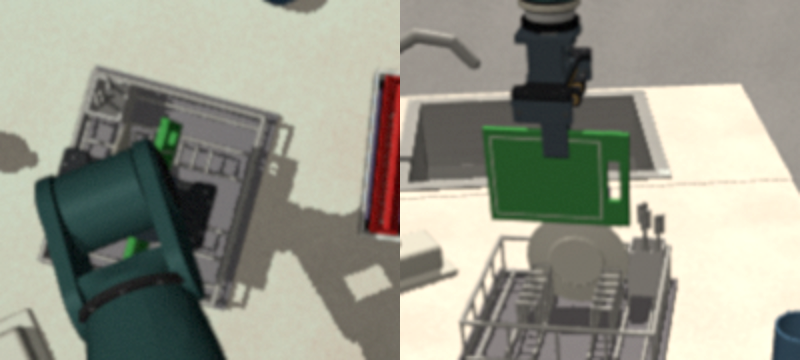

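The side crop shows the board level in the gripper, with the finger at (557,140), midway between the board ends at 485 and 630. The drainer and plate look undisturbed.

Request:
play_rows:
  increments:
    - {"translation": [-0.011,-0.027,0],"angular": [0,0,0],"jaw": 1}
    - {"translation": [-0.024,-0.062,0],"angular": [0,0,0],"jaw": 1}
    - {"translation": [-0.038,-0.098,0],"angular": [0,0,0],"jaw": 1}
    - {"translation": [-0.052,-0.134,0],"angular": [0,0,0],"jaw": 1}
    - {"translation": [-0.066,-0.17,0],"angular": [0,0,0],"jaw": 1}

```text
t: 4.7
eef_pos: [0.4937, 0.0455, 0.3166]
eef_rot: [-0.001, 0.115, 0.993, -0.0]
contact_force: [1.4, 0.0, -2.3]
grip_width: 0.0099
finger_force: 30.0
```

Request:
play_rows:
  increments:
    - {"translation": [-0.014,-0.036,0],"angular": [0,0,-2],"jaw": 1}
    - {"translation": [-0.028,-0.072,0],"angular": [0,0,-4.5],"jaw": 1}
    - {"translation": [-0.042,-0.108,0],"angular": [0,0,-7],"jaw": 1}
    - {"translation": [-0.056,-0.144,0],"angular": [0,0,-8.7],"jaw": 1}
    - {"translation": [-0.068,-0.175,0],"angular": [0,0,-8.7],"jaw": 1}

```text
t: 5.2
eef_pos: [0.5199, -0.1407, 0.3165]
eef_rot: [-0.001, 0.039, 0.999, 0.0]
contact_force: [0.4, -0.4, -2.4]
grip_width: 0.0101
finger_force: 30.0
```

```bash
python3 d.py .5285 -.1875 .32 -4.5
python3 - <<'E'
from h import *
S=dict(np.load("side1.npz"))
m=max(blobs(S,(45,80,25),(85,255,255),(200,100,320,190),60),key=lambda q:q[0])[2]
p=np.array([.4701,.2281,.3436]);a=np.radians(-13.2);u=np.array([np.cos(a),np.sin(a),0]);n=np.array([-u[1],u[0],0])
print("expected TL,TR(+y edge) BL,BR(-y)",proj(S,[p-u*.1+n*.005,p+u*.1+n*.005,p-u*.1-n*.005-[0,0,.14],p+u*.1-n*.005-[0,0,.14]]).round(1).tolist())
c=cv2.approxPolyDP(cv2.convexHull(np.argwhere(m)[:,::-1].astype(np.int32)),4,True);print(c.reshape(-1,2).tolist())
E
```

```text
t 5.2 pos [ 0.5199 -0.1407  0.3165] F [ 0.4 -0.4 -2.4] w 0.0101 ff 30.0
trans [-0.0122 -0.046  -0.0035] ang [ 0.03 -0.11 -0.  ]
expected TL,TR(+y edge) BL,BR(-y) [[222.7, 122.0], [295.9, 125.7], [226.2, 169.6], [295.8, 173.5]]
[[293, 171], [227, 168], [221, 123], [293, 126]]
```

Request:
play_rows:
  increments:
    - {"translation": [-0.006,-0.024,0],"angular": [0,0,0],"jaw": 1}
    - {"translation": [-0.01,-0.038,0],"angular": [0,0,0],"jaw": 1}
    - {"translation": [-0.01,-0.038,0.01],"angular": [0,0,0],"jaw": 1}
    - {"translation": [-0.01,-0.038,0.03],"angular": [0,0,0],"jaw": 1}
    - {"translation": [-0.01,-0.038,0.03],"angular": [0,0,0],"jaw": 1}

```text
t: 5.7
eef_pos: [0.5259, -0.1762, 0.2847]
eef_rot: [-0.002, 0.039, 0.999, 0.001]
contact_force: [-0.2, 0.4, -2.9]
grip_width: 0.0096
finger_force: 30.0
```

```bash
python3 d.py .5285 -.1875 .26 -4.5
python3 - <<'E'
from rig import eyes,env
from h import *
p0=env.state()["eef_pos"]
im=[]
for n,x,y in(("top",290,180),("side",200,160)):
    s=eyes.snapshot(n);np.savez(n+"2.npz",**s); im.append(cv2.resize(s["color"][y:y+180,x:x+200],(400,360)))
    p=p0+[0,0,.022];a=np.radians(-4.5);u=np.array([np.cos(a),np.sin(a),0]);nn=np.array([-u[1],u[0],0])
    print(n,"expected TL,TR(+y) BL BR(-y)",proj(s,[p-u*.1+nn*.005,p+u*.1+nn*.005,p-u*.1-nn*.005-[0,0,.14],p+u*.1-nn*.005-[0,0,.14]]).round(1).tolist())
    b=(290,200,420,320) if n=="top" else (220,150,360,320)
    for A,c,m in blobs(s,(45,80,25),(85,255,255),b,40):
        c=cv2.approxPolyDP(cv2.convexHull(np.argwhere(m)[:,::-1].astype(np.int32)),3,True);print(A,c.reshape(-1,2).tolist())
cv2.imwrite("pics/j2.png",np.clip(np.hstack(im)*1.4,0,255).astype(np.uint8))
E
```

```text
t 5.7 pos [ 0.5259 -0.1762  0.2847] F [-0.2  0.4 -2.9] w 0.0096 ff 30.0
trans [-0.0036 -0.0111  0.0246] ang [ 0.09 -0.27 -0.01]
top expected TL,TR(+y) BL BR(-y) [[382.1, 300.6], [390.0, 220.5], [379.8, 298.5], [387.0, 225.3]]
139 [[394, 223], [393, 233], [379, 232], [380, 222]]
47 [[389, 274], [387, 281], [376, 276]]
side expected TL,TR(+y) BL BR(-y) [[247.9, 216.2], [343.0, 214.2], [251.7, 271.1], [340.6, 268.5]]
4002 [[341, 215], [337, 267], [251, 267], [247, 216]]
1886 [[346, 302], [250, 307], [249, 295], [250, 288], [344, 285]]
```

View pics/j2.png

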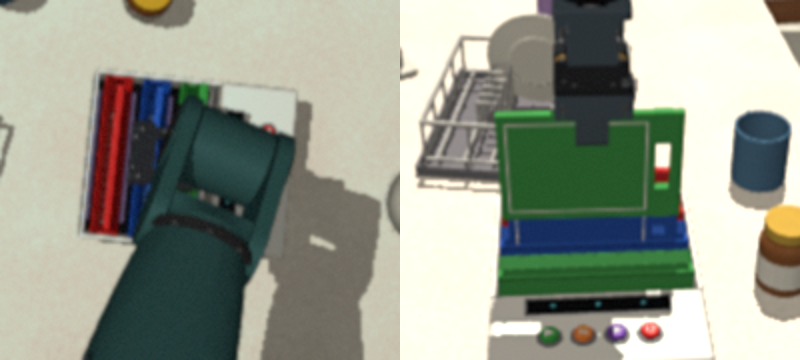

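The side crop shows the board hanging over the green slot at about (590,165), nearly centred along x. I'll check its tilt and the slot's y in this view before lowering it.

Run:
```python
from h import *
S=dict(np.load("side2.npz"));S0=dict(np.load("side0.npz"))
g=S["color"][:,:,1].astype(int)
for c in (262,280,325): print(c,"210:",g[210:222,c],"260:",g[260:276,c].tolist(), S["color"][264:273,c].tolist())
p0=np.array([.5239,-.1762,.3067]);a=np.radians(-4.5);u=np.array([np.cos(a),np.sin(a),0]);nn=np.array([-u[1],u[0],0])
B=[p0-nn*.005+u*k-[0,0,.14] for k in(-.08,-.04,.07)];print("exp bottom",proj(S,B).round(1).tolist(),"top",proj(S,[b+nn*.01+[0,0,.14] for b in B]).round(1).tolist())
# slot lips in side0
g=S0["color"]
for c in (275,300,325): print(c,g[278:312,c].tolist())
q=np.array([.5285,-.1875,0])
for off,z in((.021,.107),(.017,.107),(-.017,.107),(-.021,.107)): print(off,z,proj(S0,[q+nn*off+u*k+[0,0,z] for k in(-.05,0,.055)]).round(1).tolist())
```

```text
262 210: [100 102  97  75  62  97 126 117  86  64  61  69] 260: [63, 62, 62, 62, 66, 78, 75, 65, 62, 50, 37, 32, 33, 34, 34, 33] [[39, 66, 38], [59, 78, 63], [52, 75, 56], [34, 65, 34], [30, 62, 27], [42, 50, 21], [60, 37, 16], [68, 32, 16], [68, 33, 15]]
280 210: [36 38 41 39 34 36 37 38 38 40 54 73] 260: [62, 63, 62, 64, 69, 76, 71, 64, 63, 48, 35, 32, 33, 33, 32, 33] [[42, 69, 43], [56, 76, 60], [47, 71, 50], [30, 64, 32], [36, 63, 28], [58, 48, 21], [69, 35, 17], [68, 32, 16], [68, 33, 16]]
325 210: [191 189 191 188 163 136 110  78  63  62  62  64] 260: [62, 62, 62, 62, 63, 64, 62, 58, 44, 32, 31, 33, 34, 35, 35, 36] [[30, 63, 27], [30, 64, 29], [29, 62, 27], [39, 58, 26], [59, 44, 20], [67, 32, 14], [68, 31, 15], [68, 33, 16], [69, 34, 17]]
exp bottom [[259.8, 270.9], [277.7, 270.4], [326.6, 269.0]] top [[256.6, 216.0], [275.8, 215.6], [328.0, 214.5]]
275 [[62, 31, 16], [61, 29, 14], [62, 30, 13], [66, 33, 16], [66, 33, 17], [57, 28, 14], [56, 26, 13], [60, 26, 13], [60, 41, 19], [50, 73, 34], [44, 86, 41], [43, 85, 41], [43, 84, 41], [43, 84, 40], [42, 83, 39], [38, 77, 36], [3
[... 783 characters left out ...]
8, 33, 16], [59, 28, 14], [54, 26, 13], [59, 26, 12], [61, 37, 17], [52, 62, 28], [43, 78, 36], [41, 83, 39], [42, 84, 40], [42, 84, 39], [41, 83, 39], [38, 78, 36], [30, 64, 29], [25, 56, 23], [28, 61, 26], [35, 78, 33], [38, 78, 35], [28, 61, 26], [25, 54, 23], [25, 56, 24], [25, 56, 24], [26, 56, 24], [23, 55, 21], [22, 53, 19], [53, 74, 58], [115, 130, 127], [145, 157, 160], [106, 113, 116], [44, 47, 48], [15, 14, 14], [14, 14, 16], [18, 18, 20]]
0.021 0.107 [[276.5, 286.1], [297.9, 285.5], [321.3, 284.7]]
0.017 0.107 [[276.5, 287.3], [297.9, 286.6], [321.4, 285.9]]
-0.017 0.107 [[276.5, 297.1], [298.5, 296.4], [322.5, 295.6]]
-0.021 0.107 [[276.5, 298.3], [298.5, 297.6], [322.6, 296.8]]
```

The tilt is negligible. Both cameras put the slot within about 1 px of my estimate. I'll align and start down.

Request:
play_rows:
  increments:
    - {"translation": [-0.003,-0.006,0.01],"angular": [0,0,0],"jaw": 1}
    - {"translation": [-0.003,-0.006,0.02],"angular": [0,0,0],"jaw": 1}
    - {"translation": [-0.003,-0.006,0.03],"angular": [0,0,0],"jaw": 1}
    - {"translation": [-0.003,-0.006,0.035],"angular": [0,0,0],"jaw": 1}
    - {"translation": [-0.003,-0.006,0.035],"angular": [0,0,0],"jaw": 1}

```text
t: 6.3
eef_pos: [0.5296, -0.1837, 0.2519]
eef_rot: [-0.001, 0.04, 0.999, 0.0]
contact_force: [-0.9, 0.0, -2.6]
grip_width: 0.01
finger_force: 30.0
```

```bash
python3 d.py .530 -.1875 .22 -4.5
```

```text
t 6.3 pos [ 0.5296 -0.1837  0.2519] F [-0.9  0.  -2.6] w 0.01 ff 30.0
trans [-0.0008 -0.0038  0.0319] ang [ 0.03 -0.09 -0.04]
```

Request:
play_rows:
  increments:
    - {"translation": [-0.0008,-0.004,0],"angular": [0,0,0],"jaw": 1}
    - {"translation": [-0.0008,-0.004,0.01],"angular": [0,0,0],"jaw": 1}
    - {"translation": [-0.0008,-0.004,0.02],"angular": [0,0,0],"jaw": 1}
    - {"translation": [-0.0008,-0.004,0.03],"angular": [0,0,0],"jaw": 1}
    - {"translation": [-0.0008,-0.004,0.04],"angular": [0,0,0],"jaw": 1}

```text
t: 6.8
eef_pos: [0.5303, -0.1878, 0.2118]
eef_rot: [-0.0, 0.04, 0.999, 0.0]
contact_force: [-0.1, 0.1, -3.1]
grip_width: 0.0099
finger_force: 30.0
```

Request:
play_rows:
  increments:
    - {"translation": [0,0,0.004],"angular": [0,0,0],"jaw": 1}
    - {"translation": [0,0,0.008],"angular": [0,0,0],"jaw": 1}
    - {"translation": [0,0,0.012],"angular": [0,0,0],"jaw": 1}
    - {"translation": [0,0,0.016],"angular": [0,0,0],"jaw": 1}
    - {"translation": [0,0,0.016],"angular": [0,0,0],"jaw": 1}

```text
t: 7.3
eef_pos: [0.5304, -0.1878, 0.1965]
eef_rot: [-0.0, 0.04, 0.999, 0.0]
contact_force: [0.8, 0.3, -2.0]
grip_width: 0.0094
finger_force: 30.0
```

Request:
play_rows:
  increments:
    - {"translation": [0,0,0.006],"angular": [0,0,0],"jaw": 1}
    - {"translation": [0,0,0.012],"angular": [0,0,0],"jaw": 1}
    - {"translation": [0,0,0.018],"angular": [0,0,0],"jaw": 1}
    - {"translation": [0,0,0.024],"angular": [0,0,0],"jaw": 1}
    - {"translation": [0,0,0.03],"angular": [0,0,0],"jaw": 1}

```text
t: 7.8
eef_pos: [0.5304, -0.1879, 0.1663]
eef_rot: [-0.0, 0.04, 0.999, 0.0]
contact_force: [0.3, 0.5, -3.0]
grip_width: 0.0097
finger_force: 30.0
```

Request:
play_rows:
  increments:
    - {"translation": [0,0,0.005],"angular": [0,0,0],"jaw": 1}
    - {"translation": [0,0,0.01],"angular": [0,0,0],"jaw": 1}
    - {"translation": [0,0,0.015],"angular": [0,0,0],"jaw": 1}
    - {"translation": [0,0,0.02],"angular": [0,0,0],"jaw": 1}
    - {"translation": [0,0,0.022],"angular": [0,0,0],"jaw": 1}

```text
t: 8.3
eef_pos: [0.5303, -0.1879, 0.1444]
eef_rot: [-0.0, 0.04, 0.999, 0.0]
contact_force: [-0.1, 0.0, -1.3]
grip_width: 0.01
finger_force: 30.0
```

Request:
play_rows:
  increments:
    - {"translation": [0,0,0.001],"angular": [0,0,0],"jaw": 1}
    - {"translation": [0,0,0.002],"angular": [0,0,0],"jaw": 1}
    - {"translation": [0,0,0.003],"angular": [0,0,0],"jaw": 1}
    - {"translation": [0,0,0.004],"angular": [0,0,0],"jaw": 1}
    - {"translation": [0,0,0.005],"angular": [0,0,0],"jaw": 1}

```text
t: 8.8
eef_pos: [0.5306, -0.1879, 0.14]
eef_rot: [0.0, 0.04, 0.999, -0.0]
contact_force: [-0.8, 0.4, -1.9]
grip_width: 0.0097
finger_force: 30.0
```

Request:
play_rows:
  increments:
    - {"translation": [0,0,0.0005],"angular": [0,0,0],"jaw": 1}
    - {"translation": [0,0,0.001],"angular": [0,0,0],"jaw": 1}
    - {"translation": [0,0,0.0015],"angular": [0,0,0],"jaw": 1}
    - {"translation": [0,0,0.002],"angular": [0,0,0],"jaw": 1}
    - {"translation": [0,0,0.002],"angular": [0,0,0],"jaw": 1}

```text
t: 9.3
eef_pos: [0.5306, -0.188, 0.1382]
eef_rot: [-0.0, 0.04, 0.999, -0.0]
contact_force: [-2.3, -0.5, 4.7]
grip_width: 0.0099
finger_force: 30.0
```

Request:
play_rows:
  increments:
    - {"translation": [0,0,0.0005],"angular": [0,0,0],"jaw": 1}
    - {"translation": [0,0,0.001],"angular": [0,0,0],"jaw": 1}
    - {"translation": [0,0,0.001],"angular": [0,0,0],"jaw": 1}
    - {"translation": [0,0,0.001],"angular": [0,0,0],"jaw": 1}

```text
t: 9.7
eef_pos: [0.5306, -0.1881, 0.1382]
eef_rot: [-0.0, 0.04, 0.999, -0.0]
contact_force: [-10.2, 2.4, 21.9]
grip_width: 0.0095
finger_force: 30.0
```

The board is on the floor: the TCP stopped at 0.138 as predicted, with a firm upward force. I'll release with a small opening so the fingers clear the blue board.

Request:
play_rows:
  increments:
    - {"translation": [0,0,-0.001],"angular": [0,0,0],"jaw": 1}
    - {"translation": [0,0,-0.001],"angular": [0,0,0],"jaw": 0.3}
    - {"translation": [0,0,-0.001],"angular": [0,0,0],"jaw": 0.3}
    - {"translation": [0,0,-0.001],"angular": [0,0,0],"jaw": 0.3}
    - {"translation": [0,0,-0.001],"angular": [0,0,0],"jaw": 0.3}

```text
t: 10.2
eef_pos: [0.5305, -0.1879, 0.1378]
eef_rot: [-0.0, 0.04, 0.999, 0.0]
contact_force: [0.6, -0.5, 0.4]
grip_width: 0.0318
finger_force: 0.0
```

Request:
play_rows:
  increments:
    - {"translation": [0,0,-0.001],"angular": [0,0,0],"jaw": 0.3}
    - {"translation": [0,0,-0.015],"angular": [0,0,0],"jaw": 0.3}
    - {"translation": [0,0,-0.04],"angular": [0,0,0],"jaw": 0.3}
    - {"translation": [0,0,-0.07],"angular": [0,0,0],"jaw": 0.3}
    - {"translation": [0,0,-0.1],"angular": [0,0,0],"jaw": 0.3}

```text
t: 10.7
eef_pos: [0.5304, -0.1879, 0.24]
eef_rot: [0.0, 0.04, 0.999, -0.0]
contact_force: [-0.6, -0.4, 0.2]
grip_width: 0.032
finger_force: 0.0
```

```bash
python3 d.py .5735 -.301 .145 -4.5;  python3 d.py .502 -.296 .145 -4.5;  python3 d.py .4665 -.2925 .145 -4.5
```

```text
t 10.7 pos [ 0.5304 -0.1879  0.24  ] F [-0.6 -0.4  0.2] w 0.032 ff 0.0
trans [-0.0518 -0.1093  0.095 ] ang [-0.01  0.01 -0.03]
t 10.7 pos [ 0.5304 -0.1879  0.24  ] F [-0.6 -0.4  0.2] w 0.032 ff 0.0
trans [ 0.0198 -0.11    0.095 ] ang [-0.01  0.01 -0.03]
t 10.7 pos [ 0.5304 -0.1879  0.24  ] F [-0.6 -0.4  0.2] w 0.032 ff 0.0
trans [ 0.0555 -0.1093  0.095 ] ang [-0.01  0.01 -0.03]
```

Request:
play_rows:
  increments:
    - {"translation": [-0.01,-0.025,0],"angular": [0,0,0],"jaw": 1}
    - {"translation": [-0.026,-0.055,0],"angular": [0,0,0],"jaw": 1}
    - {"translation": [-0.042,-0.085,0],"angular": [0,0,0],"jaw": 1}
    - {"translation": [-0.052,-0.109,0],"angular": [0,0,0],"jaw": 1}
    - {"translation": [-0.052,-0.109,0.03],"angular": [0,0,0],"jaw": 1}

```text
t: 11.2
eef_pos: [0.5767, -0.3045, 0.2124]
eef_rot: [0.003, 0.04, 0.999, -0.002]
contact_force: [1.2, -0.3, -1.3]
grip_width: 0.0006
finger_force: 0.0
```

Request:
play_rows:
  increments:
    - {"translation": [0,0,0.02],"angular": [0,0,0],"jaw": 1}
    - {"translation": [0,0,0.04],"angular": [0,0,0],"jaw": 1}
    - {"translation": [0,0,0.055],"angular": [0,0,0],"jaw": 1}
    - {"translation": [0,0,0.06],"angular": [0,0,0],"jaw": 1}
    - {"translation": [0,0,0.06],"angular": [0,0,0],"jaw": 1}

```text
t: 11.7
eef_pos: [0.5737, -0.3007, 0.148]
eef_rot: [-0.0, 0.04, 0.999, 0.0]
contact_force: [0.2, -0.1, -0.8]
grip_width: 0.0004
finger_force: 0.0
```

```bash
python3 d.py .5735 -.301 .122 -4.5
python3 - <<'E'
from rig import eyes
from h import *
im=[]
for n,x,y in(("top",290,180),("side",200,200)):
    s=eyes.snapshot(n);np.savez(n+"3.npz",**s); im.append(cv2.resize(s["color"][y:y+180,x:x+200],(400,360),interpolation=cv2.INTER_CUBIC))
cv2.imwrite("pics/j3.png",np.clip(np.hstack(im)*1.4,0,255).astype(np.uint8))
E
```

```text
t 11.7 pos [ 0.5737 -0.3007  0.148 ] F [ 0.2 -0.1 -0.8] w 0.0004 ff 0.0
trans [ 0.0002 -0.0004  0.026 ] ang [ 0.01 -0.02 -0.03]
```

View pics/j3.png

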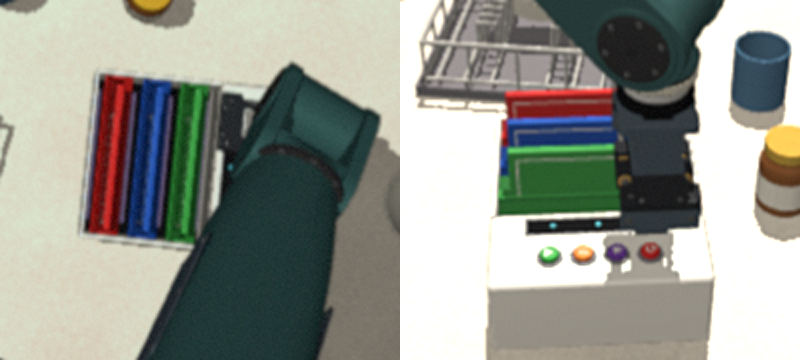

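The board stands fully in the green slot at about (560,170), level with the blue and red boards, and the gripper is over the red key at (650,250). Pressing the red key now.

Request:
play_rows:
  increments:
    - {"translation": [0,0,0.015],"angular": [0,0,0],"jaw": 1}
    - {"translation": [0,0,0.023],"angular": [0,0,0],"jaw": 1}
    - {"translation": [0,0,0.027],"angular": [0,0,0],"jaw": 1}
    - {"translation": [0,0,0.029],"angular": [0,0,0],"jaw": 1}
    - {"translation": [0,0,0.03],"angular": [0,0,0],"jaw": 1}

```text
t: 12.3
eef_pos: [0.5735, -0.3006, 0.1178]
eef_rot: [-0.0, 0.04, 0.999, 0.0]
contact_force: [-2.9, 1.1, 4.1]
grip_width: 0.0004
finger_force: 2.0
```

Request:
play_rows:
  increments:
    - {"translation": [0,0,0.001],"angular": [0,0,0],"jaw": 1}
    - {"translation": [0,0,0.0015],"angular": [0,0,0],"jaw": 1}
    - {"translation": [0,0,0.0015],"angular": [0,0,0],"jaw": 1}

```text
t: 12.6
eef_pos: [0.5737, -0.3007, 0.1171]
eef_rot: [-0.0, 0.04, 0.999, 0.0]
contact_force: [-6.2, 3.8, 9.8]
grip_width: 0.0002
finger_force: 5.2
```

Request:
play_rows:
  increments:
    - {"translation": [0,0,0.0005],"angular": [0,0,0],"jaw": 1}
    - {"translation": [0,0,0.0005],"angular": [0,0,0],"jaw": 1}
    - {"translation": [0,0,-0.015],"angular": [0,0,0],"jaw": 1}
    - {"translation": [0,0,-0.03],"angular": [0,0,0],"jaw": 1}
    - {"translation": [0,0,-0.03],"angular": [0,0,0],"jaw": 1}

```text
t: 13.1
eef_pos: [0.5751, -0.3015, 0.1492]
eef_rot: [0.002, 0.04, 0.999, -0.001]
contact_force: [1.1, 0.0, -0.4]
grip_width: 0.0005
finger_force: 0.0
```

Request:
play_rows:
  increments:
    - {"translation": [0.02,0,0],"angular": [0,0,0],"jaw": 1}
    - {"translation": [0.05,0,0],"angular": [0,0,0],"jaw": 1}
    - {"translation": [0.0717,0,0],"angular": [0,0,0],"jaw": 1}
    - {"translation": [0.0717,0,0],"angular": [0,0,0],"jaw": 1}
    - {"translation": [0.0717,0,0],"angular": [0,0,0],"jaw": 1}

```text
t: 13.6
eef_pos: [0.5026, -0.2953, 0.1468]
eef_rot: [0.0, 0.04, 0.999, -0.0]
contact_force: [-0.2, -0.3, -0.2]
grip_width: 0.0005
finger_force: 0.0
```

```bash
python3 d.py .502 -.296 .1165 -4.5
python3 - <<'E'
from rig import eyes
from h import *
s=eyes.snapshot("side");cv2.imwrite("pics/j4.png",np.clip(cv2.resize(s["color"][270:370,230:370],(700,500),interpolation=cv2.INTER_CUBIC)*1.3,0,255).astype(np.uint8))
E
```

```text
t 13.6 pos [ 0.5026 -0.2953  0.1468] F [-0.2 -0.3 -0.2] w 0.0005 ff 0.0
trans [ 0.0005 -0.0007  0.0303] ang [-0.02  0.05 -0.06]
```

View pics/j4.png

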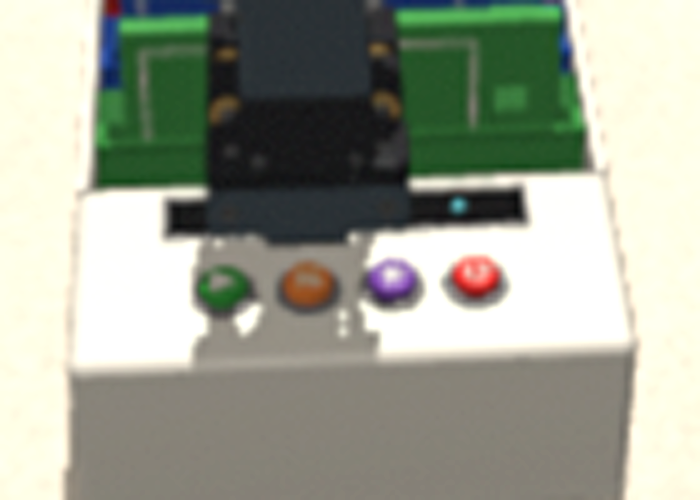

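The crop shows the gripper centred over the orange key at (307,285), with the red key at (475,275) sprung back up. Pressing orange.

Request:
play_rows:
  increments:
    - {"translation": [0.0005,-0.0005,0.015],"angular": [0,0,0],"jaw": 1}
    - {"translation": [0.0005,-0.0005,0.023],"angular": [0,0,0],"jaw": 1}
    - {"translation": [0.0005,-0.0005,0.027],"angular": [0,0,0],"jaw": 1}
    - {"translation": [0.0005,-0.0005,0.029],"angular": [0,0,0],"jaw": 1}
    - {"translation": [0.0005,-0.0005,0.03],"angular": [0,0,0],"jaw": 1}

```text
t: 14.15
eef_pos: [0.5017, -0.2953, 0.1168]
eef_rot: [-0.001, 0.04, 0.999, 0.0]
contact_force: [-8.5, 7.3, 26.7]
grip_width: 0.0005
finger_force: 13.4
```

Request:
play_rows:
  increments:
    - {"translation": [0,0,0.001],"angular": [0,0,0],"jaw": 1}
    - {"translation": [0,0,0.0015],"angular": [0,0,0],"jaw": 1}
    - {"translation": [0,0,0.002],"angular": [0,0,0],"jaw": 1}
    - {"translation": [0,0,0.002],"angular": [0,0,0],"jaw": 1}

```text
t: 14.55
eef_pos: [0.5019, -0.2953, 0.1165]
eef_rot: [-0.001, 0.039, 0.999, 0.0]
contact_force: [-15.4, 11.4, 43.2]
grip_width: 0.0004
finger_force: 21.7
```

That was firmly bottomed, with more force than needed. I'll lift, move to the green key and press it more gently.

Request:
play_rows:
  increments:
    - {"translation": [0,0,-0.015],"angular": [0,0,0],"jaw": 1}
    - {"translation": [0,0,-0.032],"angular": [0,0,0],"jaw": 1}
    - {"translation": [0.015,0,-0.032],"angular": [0,0,0],"jaw": 1}
    - {"translation": [0.0355,0,-0.032],"angular": [0,0,0],"jaw": 1}
    - {"translation": [0.0355,0,-0.032],"angular": [0,0,0],"jaw": 1}

```text
t: 15.05
eef_pos: [0.4634, -0.2918, 0.1453]
eef_rot: [-0.001, 0.04, 0.999, 0.001]
contact_force: [0.7, 0.2, -0.6]
grip_width: 0.0003
finger_force: 0.0
```

Request:
play_rows:
  increments:
    - {"translation": [0,0,0],"angular": [0,0,0],"jaw": 1}
    - {"translation": [0,0,0],"angular": [0,0,0],"jaw": 1}

```text
t: 15.25
eef_pos: [0.4664, -0.2928, 0.1461]
eef_rot: [-0.0, 0.04, 0.999, 0.0]
contact_force: [0.1, 0.1, -0.3]
grip_width: 0.0005
finger_force: 0.0
```

```bash
python3 d.py .4665 -.2925 .117 -4.5
```

```text
t 15.25 pos [ 0.4664 -0.2928  0.1461] F [ 0.1  0.1 -0.3] w 0.0005 ff 0.0
trans [-0.0001  0.0003  0.0291] ang [ 0.   -0.01 -0.04]
```

Request:
play_rows:
  increments:
    - {"translation": [0,0,0.015],"angular": [0,0,0],"jaw": 1}
    - {"translation": [0,0,0.023],"angular": [0,0,0],"jaw": 1}
    - {"translation": [0,0,0.027],"angular": [0,0,0],"jaw": 1}
    - {"translation": [0,0,0.0285],"angular": [0,0,0],"jaw": 1}
    - {"translation": [0,0,0.0295],"angular": [0,0,0],"jaw": 1}

```text
t: 15.75
eef_pos: [0.4661, -0.2924, 0.1169]
eef_rot: [-0.001, 0.04, 0.999, 0.0]
contact_force: [-6.9, 6.3, 19.4]
grip_width: 0.0004
finger_force: 10.0
```

Request:
play_rows:
  increments:
    - {"translation": [0,0,0.0003],"angular": [0,0,0],"jaw": 1}
    - {"translation": [0,0,0.0005],"angular": [0,0,0],"jaw": 1}

```text
t: 15.95
eef_pos: [0.4661, -0.2924, 0.117]
eef_rot: [-0.001, 0.04, 0.999, 0.0]
contact_force: [-7.3, 5.8, 20.1]
grip_width: 0.0005
finger_force: 9.6
```

Request:
play_rows:
  increments:
    - {"translation": [0,0,-0.02],"angular": [0,0,0],"jaw": 1}
    - {"translation": [0,0,-0.05],"angular": [0,0,0],"jaw": 1}
    - {"translation": [0,0,-0.09],"angular": [0,0,0],"jaw": 1}
    - {"translation": [0,0,-0.13],"angular": [0,0,0],"jaw": 1}
    - {"translation": [0,0,-0.15],"angular": [0,0,0],"jaw": 1}

```text
t: 16.45
eef_pos: [0.4672, -0.2933, 0.2699]
eef_rot: [0.002, 0.04, 0.999, -0.001]
contact_force: [-0.1, -0.2, 0.2]
grip_width: 0.0005
finger_force: 0.0
```

Request:
play_rows:
  increments:
    - {"translation": [0,-0.03,0],"angular": [0,0,0],"jaw": 1}
    - {"translation": [0,-0.06,0],"angular": [0,0,0],"jaw": 1}
    - {"translation": [0,-0.09,0],"angular": [0,0,0],"jaw": 1}
    - {"translation": [0,-0.09,0],"angular": [0,0,0],"jaw": 1}
    - {"translation": [0,-0.09,0],"angular": [0,0,0],"jaw": 1}

```text
t: 16.95
eef_pos: [0.459, -0.3825, 0.2661]
eef_rot: [-0.0, 0.04, 0.999, 0.0]
contact_force: [0.1, 0.1, -0.9]
grip_width: 0.0004
finger_force: 0.0
```

Run:
```python
from rig import eyes
from h import *
a=eyes.snapshot("top")["color"][130:350,150:450];b=eyes.snapshot("side")["color"][150:370,190:420]
cv2.imwrite("pics/j5.png",np.clip(np.hstack([cv2.resize(a,(450,330)),cv2.resize(b,(345,330))])*1.4,0,255).astype(np.uint8))
```

```text
(no output)
```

View pics/j5.png

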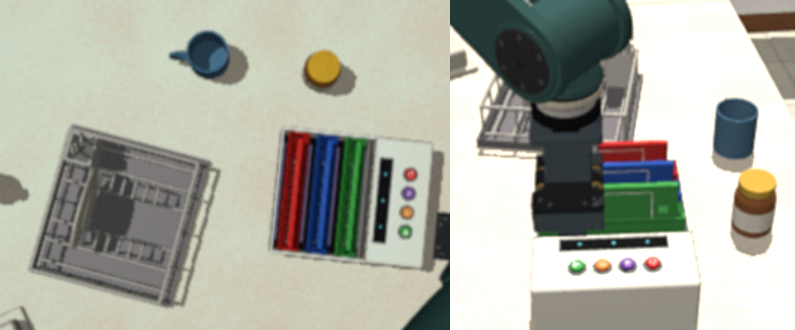

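The final view shows the green board home in its slot at (350,197), the keys all up at column 408, and everything else where it was. Handing in.

```bash
python3 -c "
from rig import job
print(job.job_done())"
```

```text
the job is handed in; nothing more can be done
None
```

The green board is standing on the floor of its green slot, and I pressed the red, orange and green keys fully down in that order, then handed the job in at about 17 s; the orange press briefly reached about 43 N at the fingertips, and no verdict was returned.

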